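Load the bridge nest, then unlatch the slot-cutter arm and hold it up

TASK

Get the saddle-slot routing fixture ready for the next guitar bridge: first lay the dark bridge blank into the nest on the sled, down flat and square on the pocket floor the only way round it fits, and let go of it. Then pull the latch post of the cutter arm sideways against its spring, lift the arm's coupler off the ball and finish while still holding the arm up and still, with the coupler at least 60 mm above the ball, so that the sled can be run in underneath. Leave the plane, the clamp and the glue bottle where they are.

Things in the scene. Friction and masses are not known exactly. Their poses are not given: they have to be found in the camera images.
- bridge_blank: Loose dark rosewood guitar-bridge blank lying flat on the bench right of the fixture, about 65 g, 13 mm thick: a bar 160 (x) by 30 mm (y -15 to +15), with a belly amid its +y side out to y +23, 48 mm long at its flat outer face, 72 mm at its root. Across belly and bar 38 mm, middle at y +4. Six pin holes on top. Origin: centre of the bar's underside; z up.
- fixture: Routing fixture fixed to the bench: 18 mm plywood base 405 (x) by 390 mm (y), two guide rods along x, an unmoving sled with the nest at the robot's side, the cutter arm across it along y. Origin: on the bench, under the middle of the base; x along the rods, away from the robot's side, y left, towards the arm's hinge, z up. In mm: nest x -95, y 0; arm hinge x +65, y +165; ball x +65, y -135.
- nest (a point): Centre of the pocket floor, 50 mm above the bench, axes as the fixture's. A seated blank has its origin here, x along x, belly to +y. Walls 7 mm high, 1.5 mm play all round the bar, 2.5 mm bevel on top; open amid both long sides for fingers (56 mm on the straight side, 76 mm on the belly side), where the sled plate goes on level with the floor out to y +-56.
- cutter_arm: Hinged aluminium arm, 32 mm wide, with an upright motor spindle 47 mm thick (top 138 mm above the hinge) 165 mm from the hinge and a dark steel coupler hood over the ball, 300 mm from the hinge. Origin: on the hinge axis (its x), 105 mm above the bench; arm along its -y. Level when latched; the -y end swings up, to 0.9 rad. About 0.6 kg (+-20 %) at the post; sinks if let go.
- latch (a joint): Coupler's side latch, m: 0 = sprung shut under the ball's flat underside (arm can rise only about 2 mm), 0.014 = fully drawn. Drawn along the fixture's -x, sideways from the arm towards the robot's side, against a spring: 5 N to start, 10 N at full draw. Must be drawn at least 0.009 and kept so until the coupler has risen 30 mm; springs back if released.
- latch_post (a point): Grip point on the axis of the latch's upright grooved steel post, 125 mm above the bench with the arm down; moves with latch and arm. Plain round post, 16 mm thick, from 36 mm below this point to 22 mm above; 24 mm wide latch plate at its foot. The arm can be lifted by it. Shut, it lies at x -0.070, y -0.300, z +0.020 in the cutter arm's frame, 42 mm clear of the hood.
- socket (a point): Centre of the coupler's socket, on the arm; at the ball's centre when the arm is down.
- ball (a point): Centre of the 30 mm steel ball, fixed on a post on the fixture base, 100 mm above the bench; axes as the fixture's.
- block_plane: Loose steel block plane, 160 x 50 x 60 mm, on the bench at the right, far side; origin: centre of its sole. Leave alone.
- cam_clamp: Loose wooden cam clamp lying on the bench to the left, 240 x 140 x 24 mm; origin: under its steel bar. Leave alone.
- glue_bottle: Loose white glue bottle, 56 mm thick, 170 mm tall, standing on the bench to the left; origin: centre of its underside. Leave alone.
Mind the look-alikes: they are no part of the job. Leave any red look-alike of the bridge_blank alone.

How it is judged:
On the way, in this order (a step that is already met when the one before it is completed fails the run):
1. the blank lies seated in the nest and is let go, the arm still down and latched (horizontal distance between bridge_blank and nest below 0.003 m and z of bridge_blank in the frame of nest between -0.002 and 0.002 m and angle between the x axis of bridge_blank and the x axis of nest, either way round below 0.035 rad and angle between bridge_blank's own z axis and vertical below 0.035 rad and contact force between the fingers and bridge_blank below 0.1 N and value of joint latch below 0.004 m and z of socket in the frame of ball below 0.005 m), for 0.2 s.
2. the latch is drawn clear of the ball, the arm still down (value of joint latch above 0.006 m and z of socket in the frame of ball below 0.015 m).
3. the coupler is lifted at least 60 mm above the ball (z of socket in the frame of ball above 0.06 m), for 0.2 s.
At the end, for the whole second after the job is handed in: The robot still holds the cutter arm (fingers on its latch post or the arm), steady, the socket at least 60 mm above the ball; the blank lies in the nest within 3 mm sideways and 2 mm in height of the seated position, square and flat within 2 degrees; plane, clamp and bottle within 30 mm (z of socket in the frame of ball above 0.06 m and angular speed of cutter_arm below 0.1 rad/s and contact force between the fingers and cutter_arm above 1 N and horizontal distance between bridge_blank and nest below 0.003 m and z of bridge_blank in the frame of nest between -0.002 and 0.002 m and angle between the x axis of bridge_blank and the x axis of nest, either way round below 0.035 rad and angle between bridge_blank's own z axis and vertical below 0.035 rad and linear speed of bridge_blank below 0.02 m/s); the arm keeps its last pose, push and grip.
It fails at once if the plane, the clamp or the glue bottle is moved by more than 30 mm (distance of any of block_plane, cam_clamp, glue_bottle from where it was at the start of the episode above 0.03 m).
It also fails if it takes over 72 s, if anything falls off the work surface, if the arm or the gripper's body presses on something with over 40 N, if the wrist force passes 120 N, or if a joint passes its speed limit or range.

ROBOT

A 6-joint arm with a two-finger parallel gripper is mounted at the origin on the work surface. World frame = base frame: x ahead of the robot, y to its left, z up, the work surface at z = 0. Lengths are in m, angles in rad, forces in N, time in s.
With the tool pointing down it reaches from about 0.3 to 0.85 m from the base axis. Payload 5.4 kg.
Tool frame: the origin (TCP) lies between the finger pads; the fingertips stand 14 mm ahead of it and the grasp point (between the pads) lies 5 mm behind it; z points along the fingers, y is the direction in which the jaws open and shut (so a half turn about z gives the same grasp; the last joint's range is limited). The gripper opens to 85 mm and grips with 20 to 120 N. Pads are 22 mm wide; open, the fingers measure 114 mm over their backs; the gripper's body (76 mm by 85 mm) begins 54 mm behind the grasp point. The pads swing forward as they close: fully open they stand 13 mm farther back than shut.
Start: joints at [-0.21, 0.158, 1.597, -0, 1.386, -0.21], TCP at [0.575, -0, 0.245] pointing down, gripper open.
Joint ranges: [-2.91, 2.91], [-0.94, 2.29], [0.18, 2.7], [-1.29, 4.43], [0.17, 2.64], [-3, 3]. Speed limits (rad/s): [2.57, 2.57, 3.14, 3.14, 3.14, 3.14].

INTERFACE

Orientations are given as a 3x3 rotation matrix whose columns are the frame's x, y, z axes.
In Python, from station import arm gives the robot as it stands.
- The arm moves only by the tool servo_tool, never from a script. Its argument "commands" is a list of rows, each a list of 7 numbers: the opening, from 0 (shut) to 1 (fully open), then the shift along the tool's x, y, z in cm, then the turn, a rotation vector about the tool's x, y, z in degrees. In form: [[gripper, tx, ty, tz, wx, wy, wz], ...]. A call has 1 to 20 rows; each row is the pose to reach, as a shift and turn from the pose commanded when the call began, along the tool's axes at that moment; what a row does not reach only later rows make up. A row lasts 1/12 s, in which the tool goes at most 41.7 mm and 7.16 degrees, less where a joint would pass 70% of its speed; a pose out of reach is approached as far as the arm can. A call with a gripper value outside its range is refused whole. The fingers move at their own pace and stop on an object; the grip force is fixed at half the most. Time passes only in rows, so rows that repeat a pose let the fingers close. It gives the time, the measured TCP pose, the force and the opening at its end, in the units of the state.
- arm.get_state(): the state, without advancing time (a new reading comes with each control period).
- arm.snapshot(name): name is "scene" or "side" or "wrist"; returns a dict with "img" (400x640x3 uint8, blue, green, red), "fov_y" (degrees; the focal length in pixels is half the picture's height over the tangent of half this angle, whatever the lens; pixels are square), "cx", "cy" (the principal point, pixels), "camera_from_world" (4x4, takes a point from world to camera coordinates); the wrist camera has in their place "hand_eye" (4x4, takes a point from camera to tool coordinates, whose origin is the TCP and whose axes are the flange's). Camera axes: x right, y down, z forward; pixel columns grow to the right and rows downward; lengths in m; the calibration is good to about 2 mm. A picture is of the moment at which its call begins: read the wrist's pose just before it. There is no depth.
- arm.sign_off(): hands the job in, once; it reports no verdict.
The state is a dict: "clock": time; "qpos": joint angles; "qvel": joint speeds; "joint_torque": joint torques, N m; "tcp_pos": TCP position; "eef_rot": TCP orientation; "contact_force": force on the tool from outside, world axes, zero at the start; "ft_torque": the same for the moment, N m; "grip_width": finger opening in m.
Only numpy, scipy, OpenCV 4.12 (cv2) and the standard library are available. Lean on these libraries where they do the work, as an engineer would, in place of code of your own. Each camera call takes 0.05 s, during which the arm holds its last target.

## Working session

There is one attempt and no reset: what is moved stays moved. The work goes in short steps, Python scripts to look and compute and a tool call to move; the robot and the scene stay as the last step left them, time stands still between calls to the robot, and variables do not carry over. Pictures are saved under pics/ and viewed, and the job is handed in when it is done.

Besides the shell and the picture viewer there is one more tool, called after ">>>" as name(argument=value, ...), one argument or row to a line, values as JSON. servo_tool: Moves the arm, as the interface text tells. Its arguments: {"type":"object","properties":{"commands":{"type":"array","items":{"type":"array","items":{"type":"number"}}}},"required":["commands"]}

```bash
mkdir -p pics; ls
cat > h.py <<'E'
import numpy as np,cv2
from station import arm
def snap(n,f):
    st=arm.get_state(); s=arm.snapshot(n); cv2.imwrite('pics/'+f+'.png',s['img'])
    import pickle; s['st']=st; pickle.dump(s,open('pics/'+f+'.pkl','wb')); return s
E
python3 - <<'E'
from h import *
for n in ['scene','side','wrist']:
    s=snap(n,n+'0'); print(n,s['fov_y'],s['cx'],s['cy'],s.get('camera_from_world',s.get('hand_eye')))
print(arm.get_state())
E
```

```text
pics
scene 56.948772725024604 318.48228696059414 196.80015324000746 [[-0.85752635  0.51396907  0.02200808  0.48572978]
 [ 0.3310252   0.58403223 -0.7411671  -0.02342375]
 [-0.3937904  -0.62828509 -0.67095974  1.74558997]
 [ 0.          0.          0.          1.        ]]
side 57.989188532301554 321.72868072981913 202.48514260783963 [[ 0.82482187 -0.56513226  0.01715833 -0.49858785]
 [-0.3530741  -0.53854698 -0.76505283  0.19574855]
 [ 0.4415966   0.62497414 -0.64373889  1.29239381]
 [ 0.          0.          0.          1.        ]]
wrist 66.66484187874453 325.532217244117 199.42602219405597 [[ 3.18804346e-04 -9.54074081e-01 -2.99570602e-01  7.71977010e-02]
 [ 9.99999531e-01  3.01331727e-05  9.68235586e-04 -5.82921282e-04]
 [-9.14741465e-04 -2.99570770e-01  9.54073643e-01 -1.28055634e-01]
 [ 0.00000000e+00  0.00000000e+00  0.00000000e+00  1.00000000e+00]]
{'clock': 0.15, 'qpos': array([-2.10130049e-01,  1.58916417e-01,  1.59798711e+00,  2.94365919e-05,
        1.38618526e+00, -2.10070571e-01]), 'qvel': array([-0.00080632, -0.00197249, -0.00274678, -0.00160829, -0.00136017,
       -0.0002146 ]), 'joint_torque': array([-2.14565043e-04, -3.96382570e+01, -3.31784391e+01, -3.73612720e-04,
        5.52137004e-03,  3.93964319e-05]), 'tcp_pos': array([5.74543794e-01, 6.74986028e-05, 2.44514133e-01]), 'eef_rot': array([[ 6.51514482e-05,  9.99998936e-01, -1.45719564e-03],
       [ 9.99999940e-01, -6.46555193e-05,  3.40375566e-04],
       [ 3.40280988e-04, -1.45721773e-03, -9.99998880e-01]]), 'contact_force': array([-0.21220568, -0.07980392,  0.32484752]), 'ft_torque': array([ 0.02244366, -0.0125994 ,  0.07244134]), 'grip_width': 0.08570007239441434}
```

View pics/scene0.png

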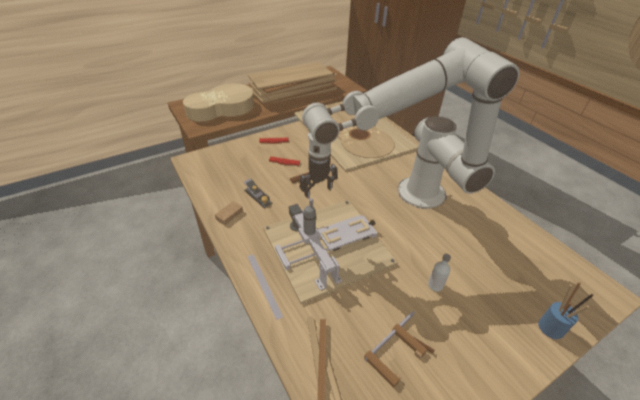

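View pics/side0.png

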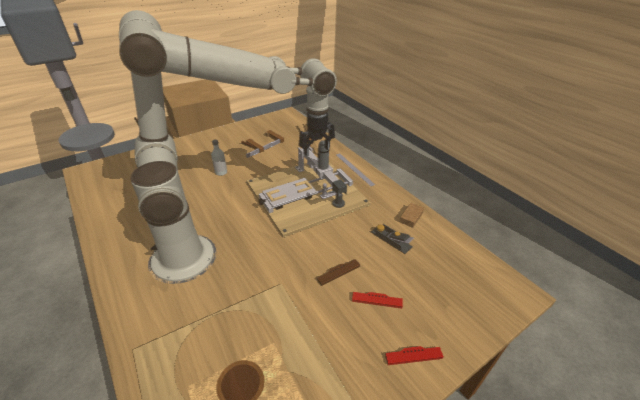

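View pics/wrist0.png

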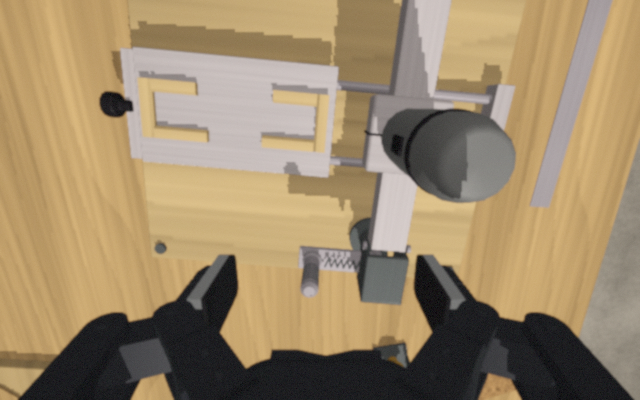

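Run:
```python
from h import *
a=cv2.imread('pics/side0.png')
cv2.imwrite('pics/c1.png',cv2.resize(a[240:370,300:460],None,fx=5,fy=4.5,interpolation=cv2.INTER_CUBIC)[:600])
cv2.imwrite('pics/c2.png',cv2.resize(a[130:240,240:380],None,fx=5,fy=5,interpolation=cv2.INTER_CUBIC))
```

```text
(no output)
```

View pics/c1.png

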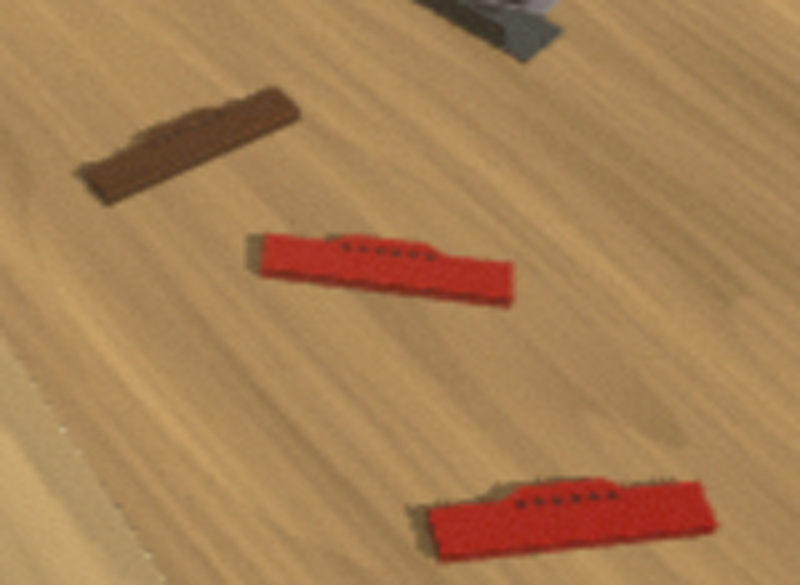

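View pics/c2.png

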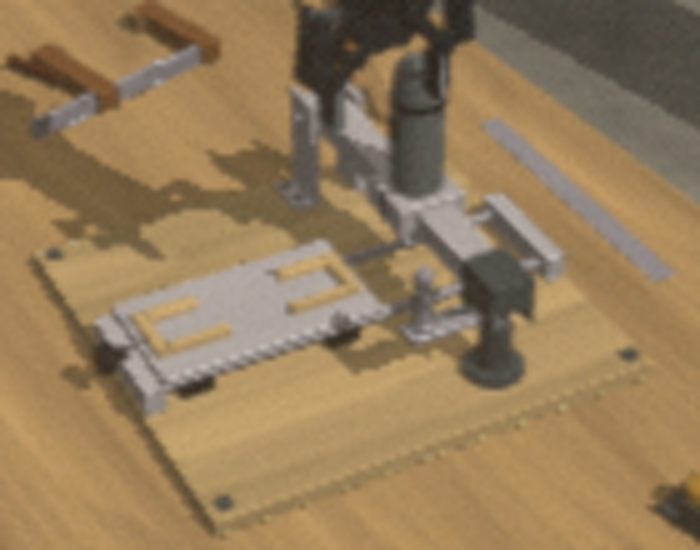

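```bash
cat >> h.py <<'E'
import pickle
def load(f): return pickle.load(open('pics/'+f+'.pkl','rb'))
def cam(s):
    f=200/np.tan(np.radians(s['fov_y']/2))
    if 'camera_from_world' in s: T=np.linalg.inv(s['camera_from_world'])
    else:
        W=np.eye(4);W[:3,:3]=s['st']['eef_rot'];W[:3,3]=s['st']['tcp_pos'];T=W@s['hand_eye']
    return f,T
def ray(s,u,v,z):
    f,T=cam(s); d=T[:3,:3]@np.array([(u-s['cx'])/f,(v-s['cy'])/f,1]); o=T[:3,3]
    return o+d*(z-o[2])/d[2]
def proj(s,P):
    f,T=cam(s); p=(np.linalg.inv(T)@np.r_[P,1])[:3]
    return np.array([f*p[0]/p[2]+s['cx'],f*p[1]/p[2]+s['cy']])
E
python3 - <<'E'
from h import *
s=load('side0')
for n,u,v in [('L',322,284.5),('R',360,264)]: # bar ends, bottom front
    print(n,ray(s,u,v,0.0065))
w=load('wrist0')
for n,u,v,z in [('nest outer TL',138,72,.057),('BL',140,139,.057),('TR',328,94,.057),('BR',325,151,.057),('post top',312,292,.147),('bolt',160,247,.018),('innerTL',154,80,.057),('innerBL',153,127,.057),('inTR',317,97,.057),('inBR',316,141,.057)]: print(n,ray(w,u,v,z))
E
```

```text
L [ 0.34519862 -0.37982891  0.0065    ]
R [ 0.5069011  -0.38124621  0.0065    ]
nest outer TL [0.39355531 0.1065986  0.057     ]
BL [0.38389272 0.04304274 0.057     ]
TR [0.57628903 0.08666246 0.057     ]
BR [0.57333668 0.03086256 0.057     ]
post top [ 0.56236559 -0.07684165  0.147     ]
bolt [ 0.36113035 -0.09813855  0.018     ]
innerTL [0.40773549 0.09942549 0.057     ]
innerBL [0.39924205 0.05503223 0.057     ]
inTR [0.5654785  0.08387011 0.057     ]
inBR [0.56410833 0.04109543 0.057     ]
```

Run:
```python
from h import *
a=cv2.imread('pics/wrist0.png')
cv2.imwrite('pics/c3.png',cv2.resize(a[40:190,110:350],None,fx=3.3,fy=3.3,interpolation=cv2.INTER_CUBIC))
```

```text
(no output)
```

View pics/c3.png

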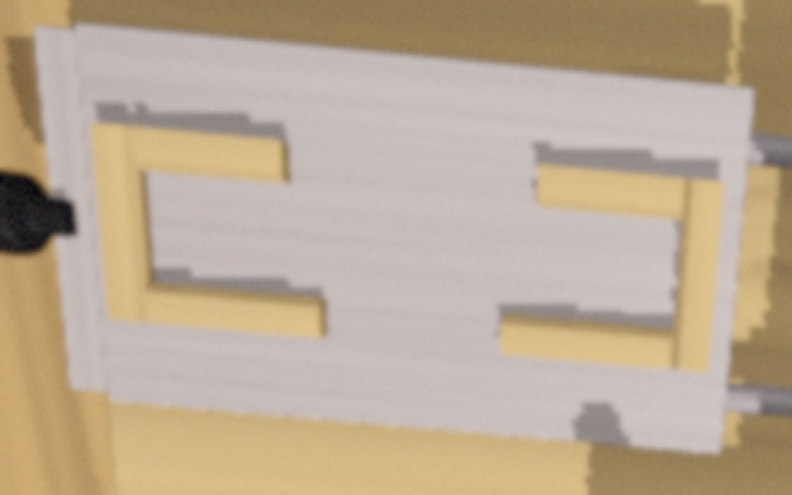

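>>> servo_tool(
  commands=[
    [1, 2, -4, 0, 0, 0, 0],
    [1, 4, -7, 0, 0, 0, 0],
    [1, 7, -9, 0, 0, 0, 0],
    [1, 7, -9, 0, 0, 0, 0],
    [1, 7, -9, 0, 0, 0, 0],
    [1, 7, -9, 0, 0, 0, 0],
  ],
)

```text
clock: 0.65
tcp_pos: [0.4852, 0.0699, 0.2454]
eef_rot: [[-0.0, 1.0, 0.0], [1.0, 0.0, -0.0], [-0.0, 0.0, -1.0]]
contact_force: [0.1, -0.7, 0.4]
grip_width: 0.0853
```

Run:
```python
from h import *
s=snap('wrist','wrist1'); print(s['st']['tcp_pos'],s['st']['contact_force'])
```

```text
[0.48518264 0.06986051 0.24535921] [ 0.14959551 -0.6612053   0.44338535]
```

View pics/wrist1.png

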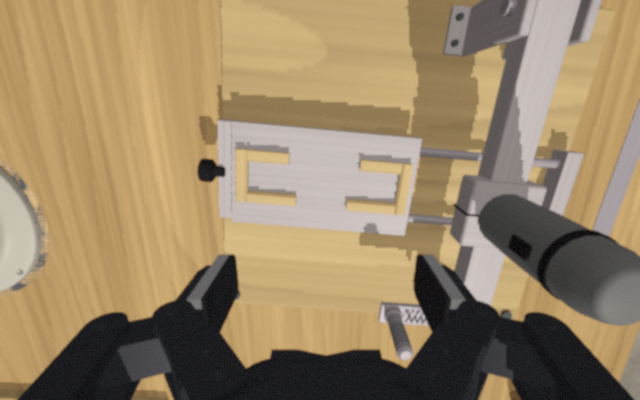

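>>> servo_tool(
  commands=[
    [1, 0, 0, 3, 0, 0, 0],
    [1, 0, 0, 6, 0, 0, 0],
    [1, 0, 0, 8, 0, 0, 0],
    [1, 0, 0, 9, 0, 0, 0],
    [1, 0, 0, 9, 0, 0, 0],
    [1, 0, 0, 9, 0, 0, 0],
    [1, 0, 0, 9, 0, 0, 0],
  ],
)

```text
clock: 1.28
tcp_pos: [0.4864, 0.0696, 0.157]
eef_rot: [[0.0, 1.0, 0.003], [1.0, -0.0, -0.0], [-0.0, 0.003, -1.0]]
contact_force: [-0.0, 0.4, -0.3]
grip_width: 0.0856
```

Run:
```python
from h import *
s=snap('wrist','wrist2'); print(s['st']['tcp_pos'],s['st']['contact_force'])
a=s['img'][110:310,170:490]
cv2.imwrite('pics/c4.png',cv2.resize(a,None,fx=2.5,fy=2.5,interpolation=cv2.INTER_CUBIC))
```

```text
[0.48644108 0.06957292 0.15696411] [-0.02296421  0.35642839 -0.26926754]
```

View pics/c4.png

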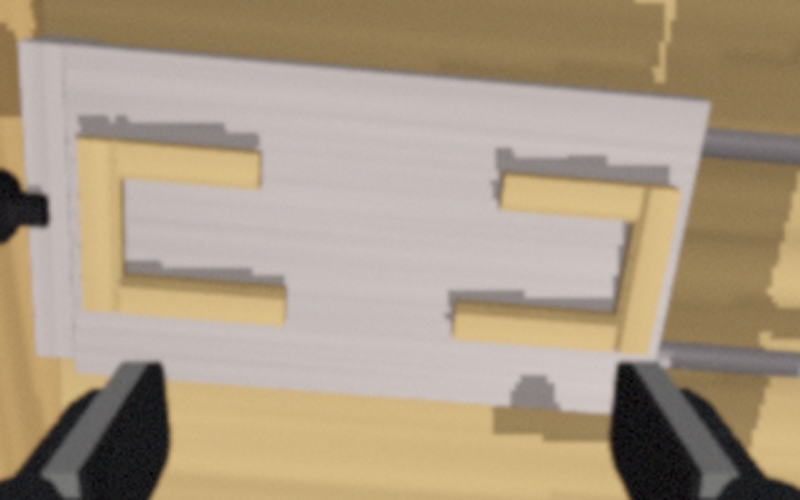

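Run:
```python
from h import *
from scipy.optimize import least_squares
s=load('wrist2')
z=.057
pts={'TL':(78,138,-1,1),'TR':(679,188,1,1),'BR':(656,353,1,-1),'BL':(85,311,-1,-1)}
P={k:ray(s,170+u/2.5,110+v/2.5,z)[:2] for k,(u,v,_,_) in pts.items()}
for k in P: print(k,P[k])
gaps={'t1':(262,150,-.038),'t2':(501,172,.038),'b1':(286,324,-.028),'b2':(453,337,.028)}
G={k:ray(s,170+u/2.5,110+v/2.5,z)[:2] for k,(u,v,_) in gaps.items()}
for k in G: print(k,G[k])
print('top edge ang',np.degrees(np.arctan2(*(P['TR']-P['TL'])[::-1])),'bot',np.degrees(np.arctan2(*(P['BR']-P['BL'])[::-1])))
print('len',[np.linalg.norm(P[a]-P[b]) for a,b in [('TL','TR'),('BL','BR'),('TL','BL'),('TR','BR')]],sum(P.values())/4)
for a,b in [('t1','t2'),('b1','b2')]: print(np.linalg.norm(G[a]-G[b]),(G[a]+G[b])/2)
# inner floor corners
for n,u,v in [('iTL',123,180),('iBL',120,285),('iTR',630,222),('iBR',616,313)]:
    print(n,ray(s,170+u/2.5,110+v/2.5,.05)[:2],ray(s,170+u/2.5,110+v/2.5,.057)[:2])
```

```text
TL [0.39215514 0.10245644]
TR [0.57641624 0.08659016]
BR [0.57524693 0.02989137]
BL [0.38744226 0.04542822]
t1 [0.44771295 0.09870421]
t2 [0.52092871 0.09174342]
b1 [0.45266716 0.04067463]
b2 [0.50754864 0.03587904]
top edge ang -4.921459980524879 bot -4.729238922944713
len [np.float64(0.1849429423286254), np.float64(0.1884462523059945), np.float64(0.057222624994711375), np.float64(0.05671084695207096)] [0.48281514 0.06609155]
0.07354590813877629 [0.48432083 0.09522381]
0.05509060715731671 [0.4801079  0.03827684]
iTL [0.40191329 0.08756804] [0.40440365 0.08933285]
iBL [0.39715574 0.05167965] [0.39978781 0.0545135 ]
iTR [0.56460009 0.07336963] [0.56224435 0.07555738]
iBR [0.56293292 0.04125713] [0.56062684 0.04440144]
```

Run:
```python
from h import *
s=load('wrist2')
R=lambda u,v,z: ray(s,170+u/2.5,110+v/2.5,z)[:2]
T=[R(78,138,.0465),R(679,188,.0465),R(262,150,.0465),R(501,172,.0465)]
B=[R(656,353,.0535),R(85,311,.0535),R(286,324,.0535),R(453,337,.0535)]
n=np.linalg.norm
print(n(T[0]-T[1]),n(T[2]-T[3]),n(B[0]-B[1]),n(B[2]-B[3]))
print((T[0]+T[1])/2,(T[2]+T[3])/2,(B[0]+B[1])/2,(B[2]+B[3])/2)
print((sum(T[:2])+sum(B[:2]))/4)
```

```text
0.193460250053416 0.07693296970289945 0.19133913501577218 0.055936316015764896
[0.48422902 0.09211513] [0.48426577 0.0928479 ] [0.48128055 0.03598415] [0.48002487 0.03661066]
[0.48275479 0.06404964]
```

>>> servo_tool(
  commands=[
    [1, 0, 0, -4, 0, 0, 0],
    [1, -2, -1, -6.3, 0, 0, -5],
    [1, -5, -2, -6.3, 0, 0, -11],
    [1, -8, -3, -6.3, 0, 0, -17],
    [1, -11, -4, -6.3, 0, 0, -23],
    [1, -14, -5, -6.3, 0, 0, -29],
    [1, -17, -6, -6.3, 0, 0, -35],
    [1, -20, -7, -6.3, 0, 0, -41],
    [1, -23, -8, -6.3, 0, 0, -47],
    [1, -26, -8, -6.3, 0, 0, -53],
    [1, -29, -8, -6.3, 0, 0, -59],
    [1, -32, -8, -6.3, 0, 0, -65],
    [1, -35, -8, -6.3, 0, 0, -71],
    [1, -38, -8, -6.3, 0, 0, -77],
    [1, -41, -8, -6.3, 0, 0, -83],
    [1, -43, -8, -6.3, 0, 0, -88],
    [1, -43, -8, -6.3, 0, 0, -90],
    [1, -43, -8, -6.3, 0, 0, -90],
    [1, -43, -8, -6.3, 0, 0, -90],
  ],
)

```text
clock: 2.92
tcp_pos: [0.4053, -0.3604, 0.2194]
eef_rot: [[-1.0, 0.001, 0.001], [0.001, 1.0, -0.001], [-0.001, -0.001, -1.0]]
contact_force: [-0.4, 0.9, -0.7]
grip_width: 0.0857
```

Run:
```python
from h import *
s=snap('wrist','wrist3'); print(s['st']['tcp_pos'],s['st']['contact_force'],s['st']['qpos'])
```

```text
[ 0.40527605 -0.36042301  0.21939182] [-0.42526428  0.8824214  -0.7168089 ] [-9.49891207e-01  9.37365025e-02  1.72009261e+00  1.70889164e-04
  1.32609697e+00 -2.51930054e+00]
```

View pics/wrist3.png

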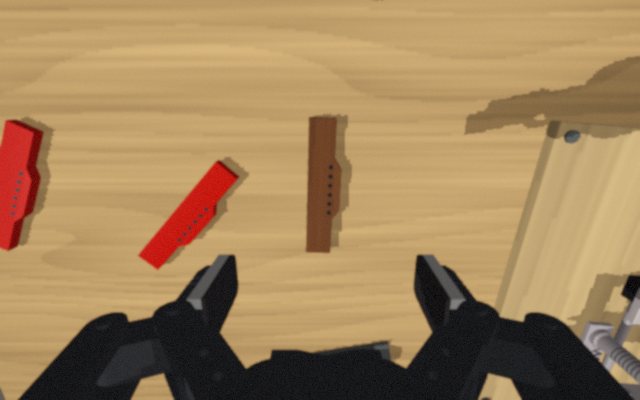

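Run:
```python
from h import *
s=load('wrist3')
a=s['img'][105:265,280:370]
cv2.imwrite('pics/c5.png',cv2.resize(a,None,fx=3.7,fy=3.7,interpolation=cv2.INTER_CUBIC))
h=cv2.cvtColor(s['img'],cv2.COLOR_BGR2HSV)
m=((s['img'].astype(int).sum(2)<300)).astype(np.uint8); m[:,:290]=0;m[:,360:]=0;m[:100]=0;m[262:]=0
# brown saturation rule
b,g,r=[s['img'][:,:,i].astype(int) for i in range(3)]
print(s['img'][150,320],s['img'][200,345],s['img'][200,310],s['img'][150,338])
```

```text
[ 36  66 112] [ 73 113 142] [ 40  66 111] [ 77 114 140]
```

View pics/c5.png

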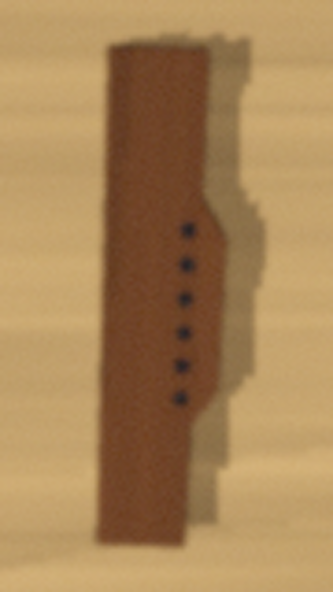

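Run:
```python
from h import *
s=load('wrist3')
R=lambda u,v,z=.013: ray(s,280+u/3.7,105+v/3.7,z)[:2]
TL,TR,BL,BR=R(109,47),R(209,47),R(97,543),R(185,544)
f,T=cam(s);print(T[:3,3])
print(TL,TR,BL,BR); n=np.linalg.norm
print(n(TL-BL),n(TR-BR),n(TL-TR),n(BL-BR))
for a,b in [(TL,BL),(TR,BR)]: print(np.degrees(np.arctan2(*(b-a)[::-1])))
print('centre',(TL+TR+BL+BR)/4)
print('belly',R(227,240),R(218,390))
e=s['img'].astype(int)
```

```text
[ 0.32770865 -0.35979518  0.34736337]
[ 0.34264265 -0.37699254] [ 0.34267424 -0.34826491] [ 0.50076014 -0.38365339] [ 0.50115415 -0.35463153]
0.15825772068118177 0.1586077447538542 0.028727649165773524 0.029024541099974526
-2.412213589500412
-2.3005073225572485
centre [ 0.42180779 -0.36588559]
belly [ 0.39910745 -0.34226917] [ 0.447251   -0.34440367]
```

>>> servo_tool(
  commands=[
    [1, -0.8, -0.1, 4, 0, 0, 2.4],
    [0.8, -1.77, -0.16, 8, 0, 0, 2.4],
    [0.8, -1.77, -0.16, 12, 0, 0, 2.4],
    [0.8, -1.77, -0.16, 15, 0, 0, 2.4],
    [0.8, -1.77, -0.16, 16, 0, 0, 2.4],
    [0.8, -1.77, -0.16, 16, 0, 0, 2.4],
    [0.8, -1.77, -0.16, 16, 0, 0, 2.4],
    [0.8, -1.77, -0.16, 16, 0, 0, 2.4],
  ],
)

```text
clock: 3.63
tcp_pos: [0.4241, -0.3632, 0.0612]
eef_rot: [[-0.999, 0.042, 0.003], [0.042, 0.999, -0.004], [-0.003, -0.004, -1.0]]
contact_force: [0.0, -0.3, 0.2]
grip_width: 0.0682
```

Run:
```python
from h import *
s=snap('wrist','wrist4'); print(s['st']['tcp_pos'],s['st']['contact_force'],s['st']['qpos'])
```

```text
[ 0.42411249 -0.36322049  0.06121118] [ 0.04689833 -0.34342964  0.19665933] [-9.24619773e-01  3.30193675e-01  1.78648799e+00 -3.90017415e-06
  1.01986303e+00 -2.45363054e+00]
```

View pics/wrist4.png

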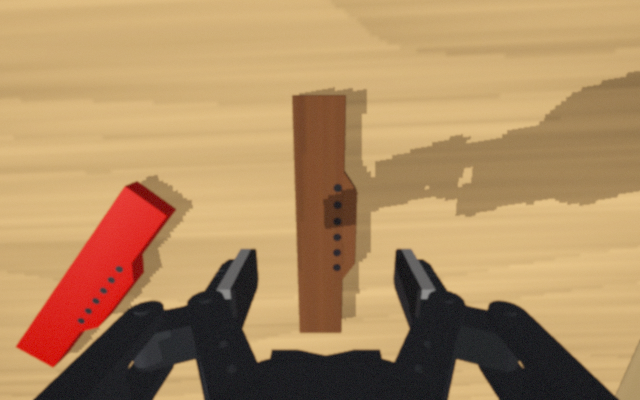

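>>> servo_tool(
  commands=[
    [0.8, 0, 0, 1.5, 0, 0, 0],
    [0.8, 0, 0, 2.8, 0, 0, 0],
    [0.8, 0, 0, 3.6, 0, 0, 0],
    [0.8, 0, 0, 4.2, 0, 0, 0],
    [0.8, 0, 0, 4.4, 0, 0, 0],
    [0.8, 0, 0, 4.4, 0, 0, 0],
    [0.8, 0, 0, 4.4, 0, 0, 0],
  ],
)

```text
clock: 4.27
tcp_pos: [0.4229, -0.3619, 0.0146]
eef_rot: [[-0.999, 0.042, 0.0], [0.042, 0.999, -0.0], [-0.0, -0.0, -1.0]]
contact_force: [0.4, 0.1, -0.3]
grip_width: 0.0685
```

Run:
```python
from h import *
s=snap('wrist','wrist5'); print(s['st']['tcp_pos'],s['st']['contact_force'])
```

```text
[ 0.42285174 -0.36185404  0.01458044] [ 0.4437384   0.05011907 -0.2690411 ]
```

View pics/wrist5.png

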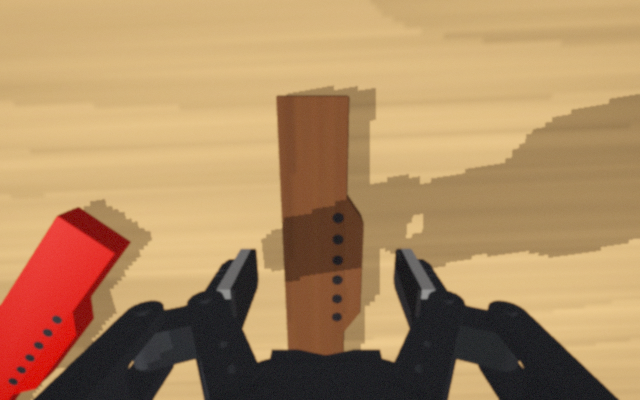

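>>> servo_tool(
  commands=[
    [0.6, 0, 0, -0.1, 0, 0, 0],
    [0.4, 0, 0, -0.1, 0, 0, 0],
    [0.2, 0, 0, -0.1, 0, 0, 0],
    [0.2, 0, 0, -0.1, 0, 0, 0],
    [0.2, 0, 0, -0.1, 0, 0, 0],
    [0.2, 0, 0, -0.1, 0, 0, 0],
    [0.2, 0, 0, -0.1, 0, 0, 0],
    [0.2, 0, 0, -0.1, 0, 0, 0],
  ],
)

```text
clock: 4.98
tcp_pos: [0.4232, -0.3623, 0.0162]
eef_rot: [[-0.999, 0.042, 0.001], [0.042, 0.999, -0.001], [-0.001, -0.001, -1.0]]
contact_force: [-0.7, -0.2, 4.7]
grip_width: 0.0362
```

Run:
```python
from h import *
s=snap('wrist','wrist6'); print(s['st']['tcp_pos'],s['st']['contact_force'],s['st']['grip_width'])
```

```text
[ 0.42320148 -0.36232146  0.01623966] [-0.68773542 -0.24222215  4.69093082] 0.03619117313046241
```

View pics/wrist6.png

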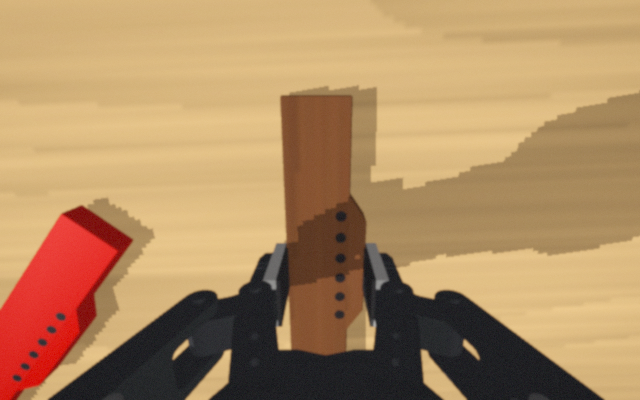

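>>> servo_tool(
  commands=[
    [0.55, 0, 0, -0.1, 0, 0, 0],
    [0.55, 0, 0, -0.3, 0, 0, 0],
    [0.55, 0, 0, -0.3, 0, 0, 0],
    [0.2, 0, 0, -0.3, 0, 0, 0],
    [0.2, 0, 0, -0.3, 0, 0, 0],
    [0.2, 0, 0, -0.3, 0, 0, 0],
    [0.2, 0, 0, -0.3, 0, 0, 0],
    [0.2, 0, 0, -0.3, 0, 0, 0],
  ],
)

```text
clock: 5.7
tcp_pos: [0.4228, -0.3618, 0.0186]
eef_rot: [[-0.999, 0.042, 0.0], [0.042, 0.999, -0.0], [-0.0, -0.0, -1.0]]
contact_force: [-1.3, 1.0, 4.7]
grip_width: 0.036
```

>>> servo_tool(
  commands=[
    [0.2, 0, 0, -1, 0, 0, 0],
    [0.2, 0, 0, -3, 0, 0, 0],
    [0.2, 0, 0, -6, 0, 0, 0],
    [0.2, 0, 0, -9, 0, 0, 0],
    [0.2, 0, 0, -12, 0, 0, 0],
    [0.2, 0, 0, -13, 0, 0, 0],
    [0.2, 0, 0, -13, 0, 0, 0],
    [0.2, 0, 0, -13, 0, 0, 0],
  ],
)

```text
clock: 6.37
tcp_pos: [0.4224, -0.3613, 0.1477]
eef_rot: [[-0.999, 0.042, -0.0], [0.042, 0.999, 0.0], [0.0, 0.0, -1.0]]
contact_force: [-0.2, 0.7, -1.2]
grip_width: 0.0358
```

Run:
```python
from h import *
s=snap('wrist','wrist7'); print(s['st']['tcp_pos'],s['st']['contact_force'],s['st']['grip_width'])
s=snap('side','side7')
cv2.imwrite('pics/c7.png',cv2.resize(s['img'][130:310,220:440],None,fx=3.3,fy=3.3,interpolation=cv2.INTER_CUBIC))
```

```text
[ 0.42243829 -0.36131548  0.1477243 ] [-0.15461176  0.66159258 -1.21233671] 0.03577418505499387
```

View pics/wrist7.png

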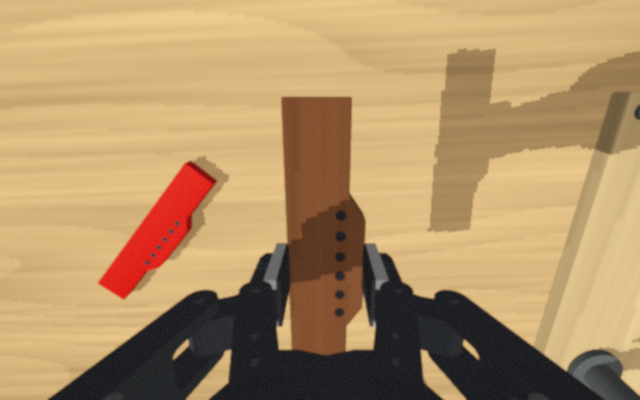

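View pics/c7.png

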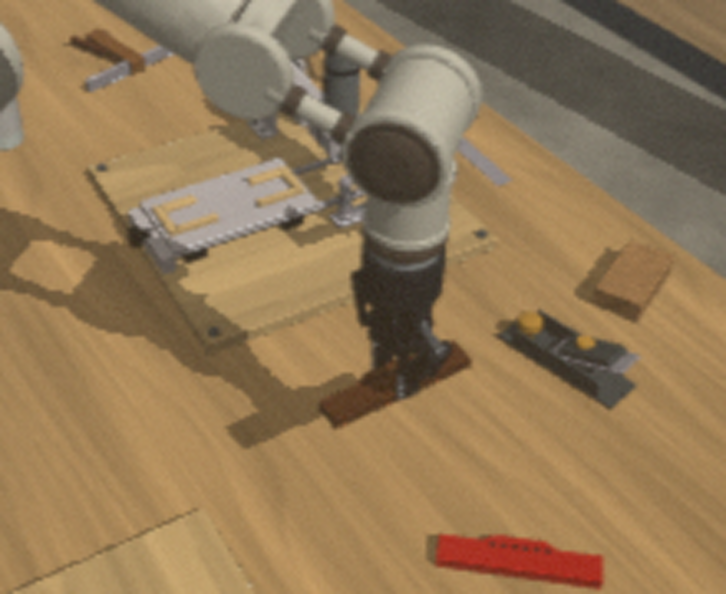

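```bash
cat >> h.py <<'E'
def tool(s,u,v,zt):
    f=200/np.tan(np.radians(s['fov_y']/2)); H=s['hand_eye']
    d=H[:3,:3]@np.array([(u-s['cx'])/f,(v-s['cy'])/f,1]); o=H[:3,3]
    return (o+d*(zt-o[2])/d[2])[:2]
E
python3 - <<'E'
from h import *
s=load('wrist7')
cv2.imwrite('pics/c8.png',cv2.resize(s['img'][85:365,270:380],None,fx=5,fy=2.1,interpolation=cv2.INTER_CUBIC))
for z in (.0056,.0086):
  for p in [(281.5,97),(351.5,97),(290.5,340),(288,240),(361.5,215),(362.5,325)]: print(z,p,tool(s,*p,z))
E
```

```text
0.0056 (281.5, 97) [ 0.07994709 -0.01787663]
0.0056 (351.5, 97) [0.07995693 0.01128388]
0.0056 (290.5, 340) [-0.04436714 -0.01840342]
0.0056 (288, 240) [ 0.01472775 -0.01757389]
0.0056 (361.5, 215) [0.02754894 0.01733551]
0.0056 (362.5, 325) [-0.03462257  0.02010166]
0.0086 (281.5, 97) [ 0.08000337 -0.01828531]
0.0086 (351.5, 97) [0.08001343 0.01152971]
0.0086 (290.5, 340) [-0.04710117 -0.01882393]
0.0086 (288, 240) [ 0.01332015 -0.01797578]
0.0086 (361.5, 215) [0.02642911 0.01771718]
0.0086 (362.5, 325) [-0.03713787  0.02054542]
```

View pics/c8.png

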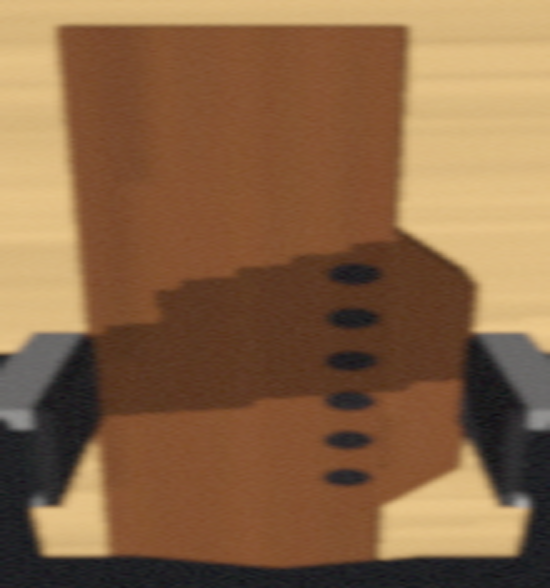

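>>> servo_tool(
  commands=[
    [0.2, 0, 2, 0, 0, 0, 0],
    [0.2, 0.2, 5, 0, 0, 0, 0],
    [0.2, 0.4, 8, 0, 0, 0, 0],
    [0.2, 0.5, 11, 0, 0, 0, 0],
    [0.2, 0.6, 14, 0, 0, 0, 0],
    [0.2, 0.7, 17, 0, 0, 0, 0],
    [0.2, 0.8, 20, 0, 0, 0, 0.5],
    [0.2, 1, 23, 0, 0, 0, 1],
    [0.2, 1.1, 26, 0, 0, 0, 1.5],
    [0.2, 1.2, 29, 0, 0, 0, 2],
    [0.2, 1.2, 32, 0, 0, 0, 2.4],
    [0.2, 0.8, 35, 0, 0, 0, 2.4],
    [0.2, -1, 38, 0, 0, 0, 2.4],
    [0.2, -3, 41, 0, 0, 0, 2.4],
    [0.2, -4.2, 43.2, 1, 0, 0, 2.4],
    [0.2, -4.2, 43.2, 2, 0, 0, 2.4],
    [0.2, -4.2, 43.2, 3, 0, 0, 2.4],
    [0.2, -4.2, 43.2, 4, 0, 0, 2.4],
    [0.2, -4.2, 43.2, 4, 0, 0, 2.4],
    [0.2, -4.2, 43.2, 4, 0, 0, 2.4],
  ],
)

```text
clock: 8.13
tcp_pos: [0.4813, 0.0675, 0.1069]
eef_rot: [[-0.996, 0.085, -0.003], [0.085, 0.996, 0.0], [0.003, -0.0, -1.0]]
contact_force: [0.8, -0.7, -0.4]
grip_width: 0.0361
```

Run:
```python
from h import *
s=snap('wrist','wrist8'); print(s['st']['tcp_pos'],s['st']['contact_force'],s['st']['grip_width'],s['st']['qpos'])
s=snap('side','side8')
cv2.imwrite('pics/c9.png',cv2.resize(s['img'][120:250,230:400],None,fx=4.5,fy=4.5,interpolation=cv2.INTER_CUBIC))
```

```text
[0.48133192 0.06748373 0.10694623] [ 0.81058083 -0.65825372 -0.35405726] 0.03611003885153098 [-1.09886506e-01  9.02001508e-02  1.96466057e+00 -1.46281658e-04
  1.08992580e+00 -1.59529740e+00]
```

View pics/wrist8.png

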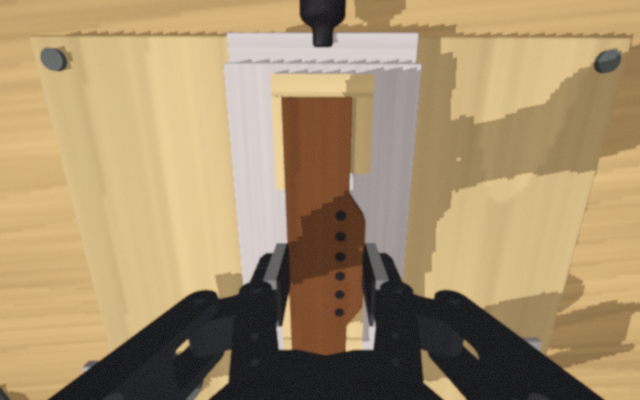

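View pics/c9.png

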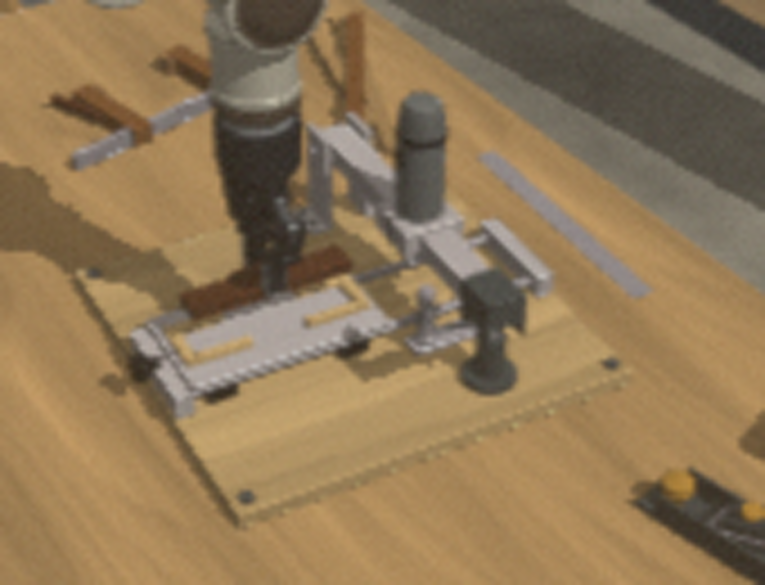

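Run:
```python
from h import *
s=load('wrist8')
cv2.imwrite('pics/c10.png',cv2.resize(s['img'][55:205,215:435],None,fx=3.6,fy=3.6,interpolation=cv2.INTER_CUBIC))
```

```text
(no output)
```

View pics/c10.png

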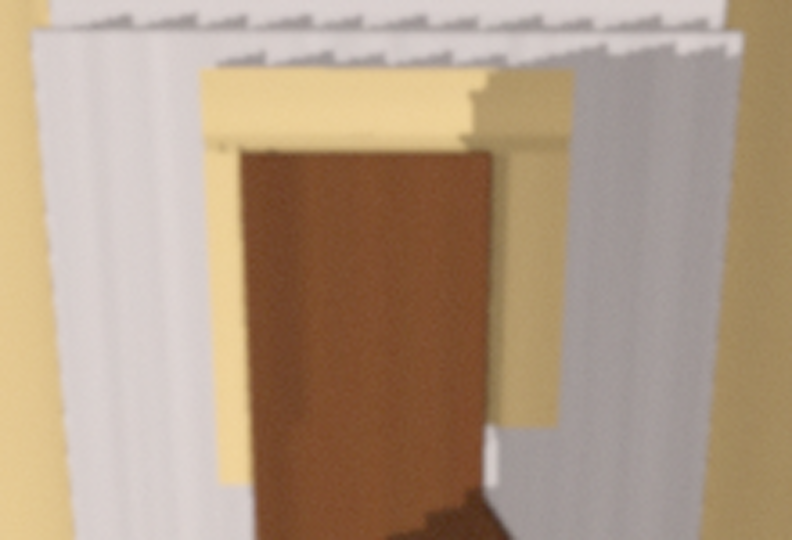

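Run:
```python
from h import *
s=load('wrist8')
R=lambda u,v,z: tool(s,215+u/3.6,55+v/3.6,z)*1000
for dz in (0,.003):
  z=.1069-.057+dz
  print('dz',dz)
  A=[R(202,70,z),R(219,483,z),R(574,70,z),R(558,427,z)]
  for a in A: print(a)
  print('left ang',np.degrees(np.arctan2(A[1][1]-A[0][1],A[0][0]-A[1][0])),'right',np.degrees(np.arctan2(A[3][1]-A[2][1],A[2][0]-A[3][0])))
  z=.1069-.05+dz
  print('sled',[R(*p,z) for p in [(33,32),(78,540),(743,32),(703,540)]])
```

```text
dz 0
[ 92.40715849 -29.0693211 ]
[ 27.75696125 -29.66725632]
[92.43008594 27.05766285]
[37.40761505 27.08494834]
left ang -0.5299007472563732 right 0.0284128201693765
sled [array([ 98.46105224, -56.16566359]), array([ 15.26399246, -56.47717529]), array([98.5094958 , 54.10188805]), array([15.26074771, 54.90434   ])]
dz 0.003
[ 92.65927506 -29.56452333]
[ 26.91919129 -30.17253867]
[92.68258902 27.50866104]
[36.73253783 27.53640652]
left ang -0.5299007472563743 right 0.028412820169372924
sled [array([ 98.80182214, -57.08163128]), array([ 14.2552915 , -57.39819575]), array([98.85105147, 54.97447934]), array([14.25199412, 55.7899472 ])]
```

>>> servo_tool(
  commands=[
    [0.2, -0.1, 0.2, 1, 0, 0, 0],
    [0.2, -0.1, 0.2, 1.8, 0, 0, 0],
    [0.2, -0.1, 0.2, 2.4, 0, 0, 0],
    [0.2, -0.1, 0.2, 2.4, 0, 0, 0],
    [0.2, -0.1, 0.2, 2.4, 0, 0, 0],
    [0.2, -0.1, 0.2, 2.4, 0, 0, 0],
  ],
)

```text
clock: 8.73
tcp_pos: [0.484, 0.0702, 0.0843]
eef_rot: [[-0.997, 0.084, 0.0], [0.084, 0.997, -0.0], [-0.0, -0.0, -1.0]]
contact_force: [-0.1, -0.4, -1.0]
grip_width: 0.0361
```

Run:
```python
from h import *
s=snap('wrist','wrist9'); print(s['st']['tcp_pos'],s['st']['contact_force'],s['st']['grip_width'],s['st']['eef_rot'])
cv2.imwrite('pics/c11.png',cv2.resize(s['img'][65:215,215:435],None,fx=3.6,fy=3.6,interpolation=cv2.INTER_CUBIC))
```

```text
[0.48399672 0.07016135 0.08434129] [-0.14190439 -0.43325824 -1.01087152] 0.03608716613383764 [[-9.96500463e-01  8.35872215e-02  6.76929877e-05]
 [ 8.35872196e-02  9.96500465e-01 -2.96636946e-05]
 [-6.99355995e-05 -2.39016168e-05 -9.99999997e-01]]
```

View pics/c11.png

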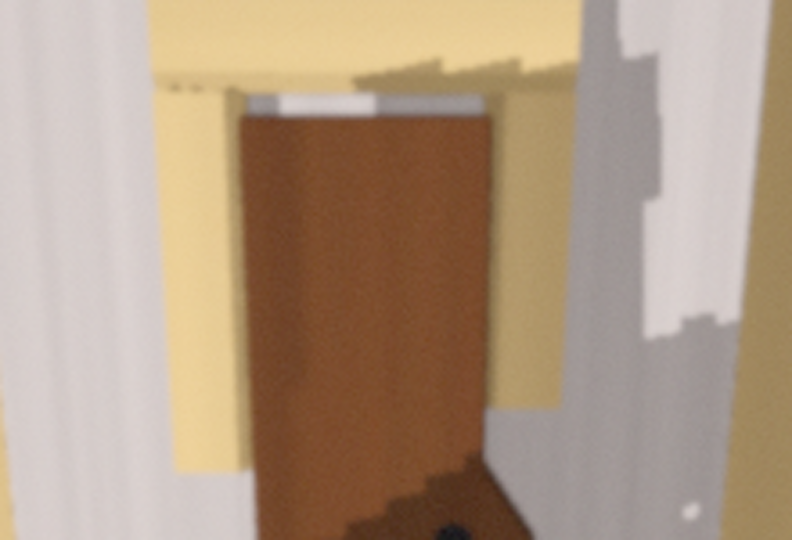

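Run:
```python
from h import *
s=load('wrist9')
R=lambda u,v,z: tool(s,215+u/3.6,65+v/3.6,z)*1000
h=.0843
for dz in (0,.003):
  z=h-.057+dz; print('dz',dz)
  A=[R(155,80,z),R(176,470,z),R(580,80,z),R(560,407,z)]
  for a in A: print(a)
  print('mid y',(A[0]+A[2])[1]/2,'width',(A[2]-A[0])[1])
  print('bevel top row84',R(360,82,z)[0],'inner floor edge row 92 @.05',R(360,92,h-.05+dz)[0])
  print('pocket walls bottom',R(235,95,h-.055+dz),R(500,95,h-.055+dz))
  zb=.0056+dz
  print('blank',R(241,115,zb),R(490,115,zb), R(257,500,zb))
```

```text
dz 0
[ 84.81674042 -31.905201  ]
[ 30.53157352 -32.4048058 ]
[84.83753256 24.73900827]
[40.11414308 24.08190891]
mid y -3.583096365547682 width 56.644209267056645
bevel top row84 84.57626984162125 inner floor edge row 92 @.05 83.58421805475247
pocket walls bottom [ 83.00634878 -21.60847887] [83.01907772 14.30477654]
blank [ 79.98834348 -17.71086458] [79.99806585 11.10103481] [ 33.05522455 -17.66489029]
dz 0.003
[ 84.95893131 -32.52721452]
[ 29.62549667 -33.03646689]
[84.98012495 25.2108165 ]
[39.39310938 24.54102829]
mid y -3.6581990135320925 width 57.7380310209643
bevel top row84 84.7138171414761 inner floor edge row 92 @.05 83.69750405544664
pocket walls bottom [ 83.11221738 -22.02628007] [83.125189   14.57165994]
blank [ 80.0452439  -18.11526614] [80.05518449 11.34333219] [ 32.0586853  -18.06825993]
```

>>> servo_tool(
  commands=[
    [0.2, 0.2, 0, 0.1, 0, 0, 0],
    [0.2, 0.2, 0, 0.2, 0, 0, 0],
    [0.2, 0.2, 0, 0.3, 0, 0, 0],
    [0.2, 0.2, 0, 0.3, 0, 0, 0],
    [0.2, 0.2, 0, 0.3, 0, 0, 0],
    [0.2, 0.2, 0, 0.3, 0, 0, 0],
  ],
)

```text
clock: 9.28
tcp_pos: [0.482, 0.0703, 0.0814]
eef_rot: [[-0.996, 0.084, 0.0], [0.084, 0.996, -0.0], [-0.0, -0.0, -1.0]]
contact_force: [-0.3, 0.2, -0.9]
grip_width: 0.036
```

Run:
```python
from h import *
s=snap('wrist','wrist10'); print(s['st']['tcp_pos'],s['st']['contact_force'],s['st']['grip_width'])
cv2.imwrite('pics/c12.png',cv2.resize(s['img'][65:215,215:435],None,fx=3.6,fy=3.6,interpolation=cv2.INTER_CUBIC))
```

```text
[0.48197424 0.07031521 0.08135395] [-0.27128677  0.15222097 -0.92774671] 0.035966676304310365
```

View pics/c12.png

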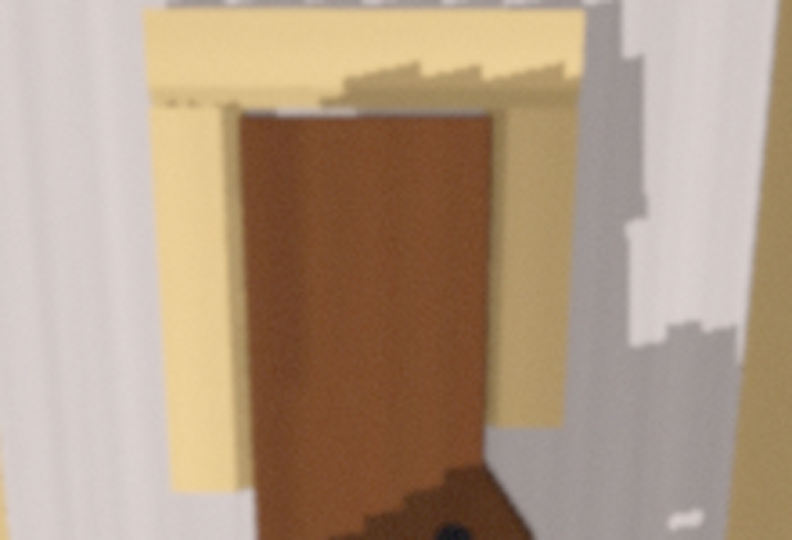

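>>> servo_tool(
  commands=[
    [0.2, 0, 0, 0.3, 0, 0, 0],
    [0.2, 0, 0, 0.6, 0, 0, 0],
    [0.2, 0, 0, 0.8, 0, 0, 0],
    [0.2, 0, 0, 1.0, 0, 0, 0],
    [0.2, 0, 0, 1.15, 0, 0, 0],
    [0.2, 0, 0, 1.25, 0, 0, 0],
    [0.2, 0, 0, 1.25, 0, 0, 0],
    [0.2, 0, 0, 1.25, 0, 0, 0],
  ],
)

```text
clock: 10.0
tcp_pos: [0.482, 0.0703, 0.0688]
eef_rot: [[-0.996, 0.084, 0.0], [0.084, 0.996, -0.0], [-0.0, -0.0, -1.0]]
contact_force: [0.4, -0.1, -1.7]
grip_width: 0.0356
```

Run:
```python
from h import *
s=snap('wrist','wrist11'); print(s['st']['tcp_pos'],s['st']['contact_force'],s['st']['grip_width'])
cv2.imwrite('pics/c13.png',cv2.resize(s['img'][65:215,215:435],None,fx=3.6,fy=3.6,interpolation=cv2.INTER_CUBIC))
```

```text
[0.48199504 0.07028119 0.06881719] [ 0.35199644 -0.07458558 -1.66276305] 0.035595872832333265
```

View pics/c13.png

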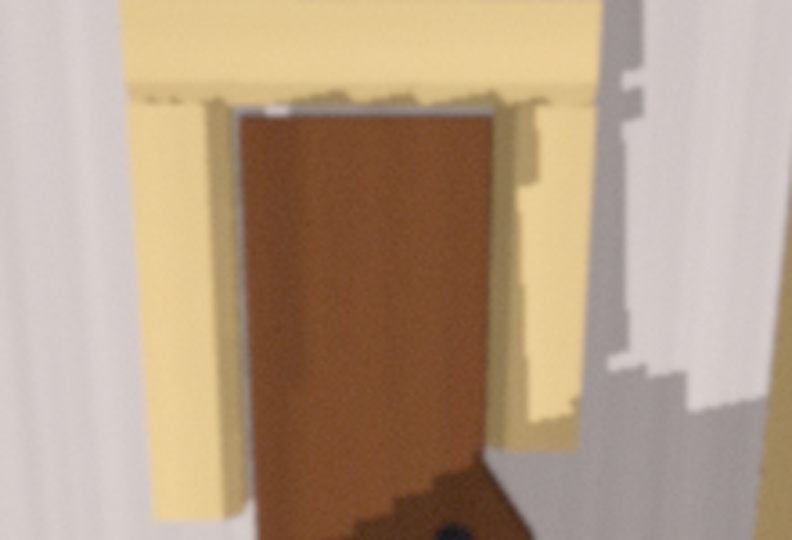

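>>> servo_tool(
  commands=[
    [0.2, 0, 0, 0.05, 0, 0, 0],
    [0.2, 0, 0, 0.1, 0, 0, 0],
    [0.2, 0, 0, 0.1, 0, 0, 0],
    [0.2, 0, 0, 0.1, 0, 0, 0],
  ],
)

```text
clock: 10.38
tcp_pos: [0.4821, 0.0703, 0.0686]
eef_rot: [[-0.997, 0.084, -0.0], [0.084, 0.997, -0.0], [0.0, -0.0, -1.0]]
contact_force: [-3.7, 0.7, 5.8]
grip_width: 0.036
```

>>> servo_tool(
  commands=[
    [0.35, 0, 0, 0.05, 0, 0, 0],
    [0.55, 0, 0, 0, 0, 0, 0],
    [0.6, 0, 0, 0, 0, 0, 0],
    [0.7, 0, 0, 0, 0, 0, 0],
    [0.7, 0, 0, -1, 0, 0, 0],
    [0.7, 0, 0, -3, 0, 0, 0],
    [0.7, 0, 0, -6, 0, 0, 0],
    [0.7, 0, 0, -8, 0, 0, 0],
    [0.7, 0, 0, -8, 0, 0, 0],
    [0.7, 0, 0, -8, 0, 0, 0],
  ],
)

```text
clock: 11.22
tcp_pos: [0.483, 0.0702, 0.1495]
eef_rot: [[-0.996, 0.084, 0.004], [0.084, 0.996, -0.0], [-0.004, -0.0, -1.0]]
contact_force: [-0.9, 0.1, -0.4]
grip_width: 0.0596
```

Run:
```python
from h import *
s=snap('wrist','wrist12'); print(s['st']['tcp_pos'],s['st']['contact_force'],s['st']['grip_width'],s['st']['qpos'])
cv2.imwrite('pics/c14.png',cv2.resize(s['img'][80:300,200:440],None,fx=2.7,fy=2.7,interpolation=cv2.INTER_CUBIC))
s=snap('side','side12')
cv2.imwrite('pics/c15.png',cv2.resize(s['img'][120:250,230:400],None,fx=4.5,fy=4.5,interpolation=cv2.INTER_CUBIC))
```

```text
[0.48300749 0.07021038 0.1494894 ] [-0.92855422  0.13241869 -0.40104356] 0.059643827630428185 [-1.03833067e-01  2.79232603e-02  1.93546309e+00 -2.11454309e-05
  1.17463609e+00 -1.59087054e+00]
```

View pics/c14.png

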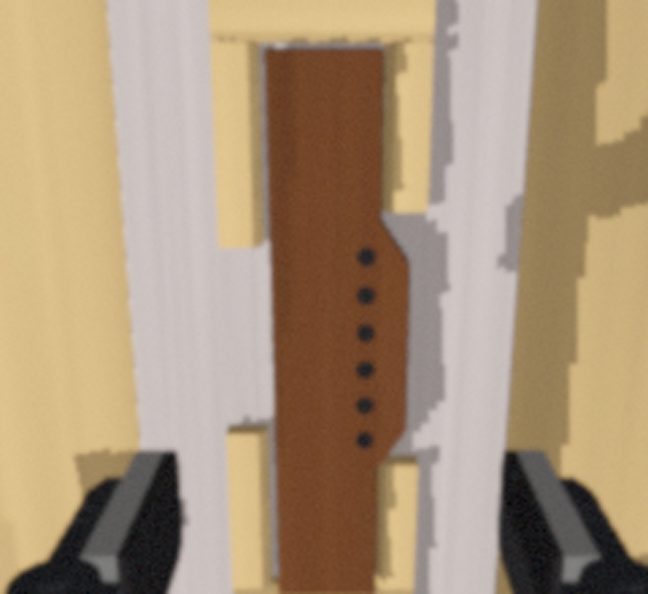

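View pics/c15.png

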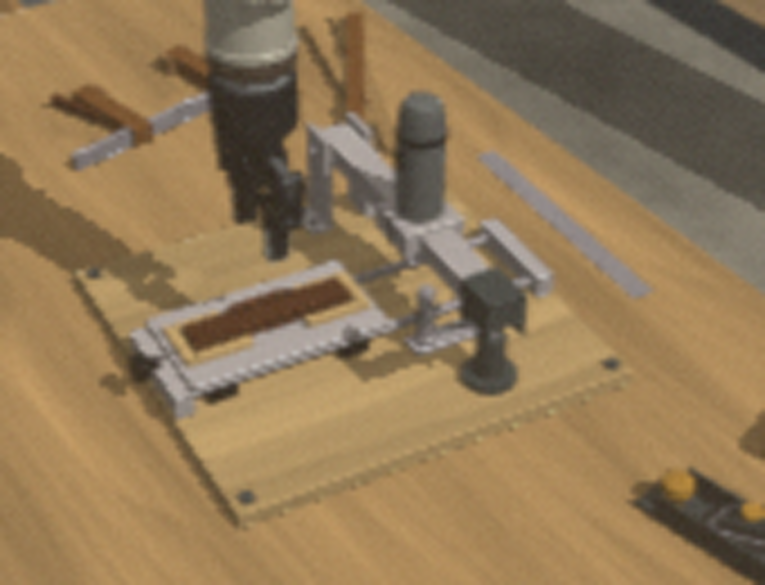

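>>> servo_tool(
  commands=[
    [0.7, 0, 0, -3, 0, 0, 2],
    [0.7, 0, 0, -6, 0, 0, 8],
    [0.6, 0, -2, -7, 0, 0, 14],
    [0.5, 0, -5, -7, 0, 0, 20],
    [0.45, 0, -8, -7, 0, 0, 26],
    [0.45, -1, -11, -7, 0, 0, 32],
    [0.45, -3, -13, -7, 0, 0, 38],
    [0.45, -5, -13.9, -7, 0, 0, 44],
    [0.45, -7, -13.9, -7, 0, 0, 50],
    [0.45, -8.9, -13.9, -7, 0, 0, 56],
    [0.45, -8.9, -13.9, -7, 0, 0, 62],
    [0.45, -8.9, -13.9, -7, 0, 0, 68],
    [0.45, -8.9, -13.9, -7, 0, 0, 74],
    [0.45, -8.9, -13.9, -7, 0, 0, 80],
    [0.45, -8.9, -13.9, -7, 0, 0, 86],
    [0.45, -8.9, -13.9, -7, 0, 0, 90],
    [0.45, -8.9, -13.9, -7, 0, 0, 90],
    [0.45, -8.9, -13.9, -7, 0, 0, 90],
    [0.45, -8.9, -13.9, -7, 0, 0, 90],
  ],
)

```text
clock: 12.9
tcp_pos: [0.5585, -0.0755, 0.2168]
eef_rot: [[0.082, 0.997, -0.002], [0.997, -0.082, 0.001], [0.0, -0.002, -1.0]]
contact_force: [-0.1, -1.0, -0.3]
grip_width: 0.0386
```

Run:
```python
from h import *
s=snap('wrist','wrist13'); print(s['st']['tcp_pos'],s['st']['contact_force'],s['st']['grip_width'],s['st']['qpos'])
s=snap('side','side13')
cv2.imwrite('pics/c16.png',cv2.resize(s['img'][100:250,230:400],None,fx=4,fy=4,interpolation=cv2.INTER_CUBIC))
```

```text
[ 0.55849488 -0.07549445  0.21678591] [-0.10596192 -0.95325244 -0.2976973 ] 0.03862260350937884 [-3.48749175e-01  1.53047082e-01  1.66035728e+00  1.91437746e-06
  1.33005074e+00 -2.66735302e-01]
```

View pics/wrist13.png

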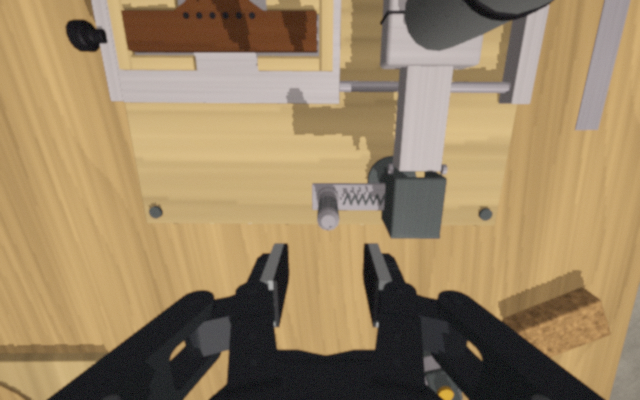

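View pics/c16.png

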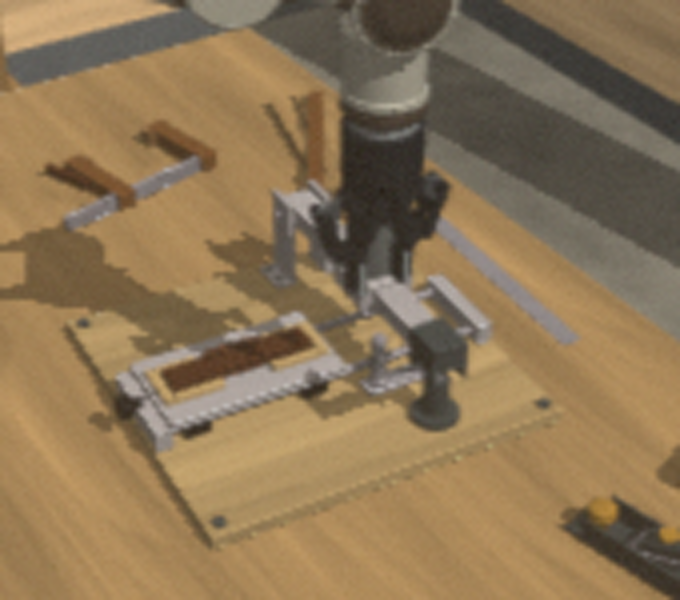

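Run:
```python
from h import *
s=load('wrist13')
for z in (.0698,.0728): print(tool(s,328.5,220.5,z))
```

```text
[-0.00035827  0.0016482 ]
[-0.00153348  0.00168245]
```

>>> servo_tool(
  commands=[
    [0.45, -0.1, 0.1, 2, 0, 0, 0],
    [0.45, -0.1, 0.1, 4.5, 0, 0, 0],
    [0.45, -0.1, 0.1, 6.5, 0, 0, 0],
    [0.45, -0.1, 0.1, 8, 0, 0, 0],
    [0.45, -0.1, 0.1, 9, 0, 0, 0],
    [0.45, -0.1, 0.1, 9.7, 0, 0, 0],
    [0.45, -0.1, 0.1, 9.7, 0, 0, 0],
    [0.45, -0.1, 0.1, 9.7, 0, 0, 0],
    [0.45, -0.1, 0.1, 9.7, 0, 0, 0],
  ],
)

```text
clock: 13.75
tcp_pos: [0.5607, -0.077, 0.122]
eef_rot: [[0.084, 0.997, 0.002], [0.997, -0.084, -0.001], [-0.001, 0.002, -1.0]]
contact_force: [0.5, -0.0, -0.3]
grip_width: 0.0385
```

Run:
```python
from h import *
s=snap('wrist','wrist14'); print(s['st']['tcp_pos'],s['st']['contact_force'],s['st']['grip_width'],s['st']['qpos'])
```

```text
[ 0.56073712 -0.07703168  0.12203722] [ 0.52126554 -0.02381017 -0.29382652] 0.03847099580695315 [-3.49981286e-01  2.60101424e-01  1.73526838e+00  1.40144402e-05
  1.14401792e+00 -2.66362076e-01]
```

View pics/wrist14.png

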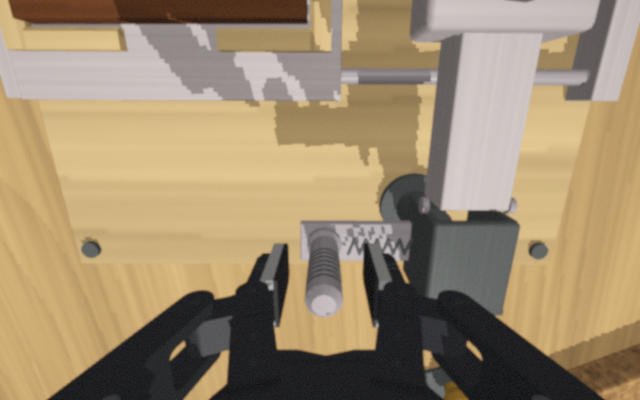

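>>> servo_tool(
  commands=[
    [0.2, 0, 0, 0, 0, 0, 0],
    [0, 0, 0, 0, 0, 0, 0],
    [0, 0, 0, 0, 0, 0, 0],
    [0, 0, 0, 0, 0, 0, 0],
    [0, 0, 0, 0, 0, 0, 0],
    [0, 0, 0, 0, 0, 0, 0],
  ],
)

```text
clock: 14.3
tcp_pos: [0.5599, -0.0768, 0.1217]
eef_rot: [[0.084, 0.997, -0.0], [0.997, -0.084, -0.0], [-0.0, -0.0, -1.0]]
contact_force: [-4.2, 0.7, 6.2]
grip_width: 0.0143
```

>>> servo_tool(
  commands=[
    [0, 0, -0.2, 0, 0, 0, 0],
    [0, 0, -0.5, 0, 0, 0, 0],
    [0, 0, -0.8, 0, 0, 0, 0],
    [0, 0, -1.1, 0, 0, 0, 0],
    [0, 0, -1.25, 0, 0, 0, 0],
    [0, 0, -1.25, 0, 0, 0, 0],
    [0, 0, -1.25, 0, 0, 0, 0],
    [0, 0, -1.25, 0, 0, 0, 0],
  ],
)

```text
clock: 14.97
tcp_pos: [0.5497, -0.076, 0.1218]
eef_rot: [[0.084, 0.996, 0.006], [0.996, -0.084, -0.001], [-0.0, 0.006, -1.0]]
contact_force: [8.1, 0.6, -1.2]
grip_width: 0.0149
```

Run:
```python
from h import *
s=snap('wrist','wrist15'); print(s['st']['tcp_pos'],s['st']['contact_force'],s['st']['grip_width'],s['st']['qpos'])
```

```text
[ 0.54967915 -0.07596461  0.1217796 ] [ 8.07703583  0.56869566 -1.15408799] 0.014907722217703293 [-3.55847470e-01  2.31010431e-01  1.77096802e+00  1.49386948e-03
  1.13348217e+00 -2.72381281e-01]
```

View pics/wrist15.png

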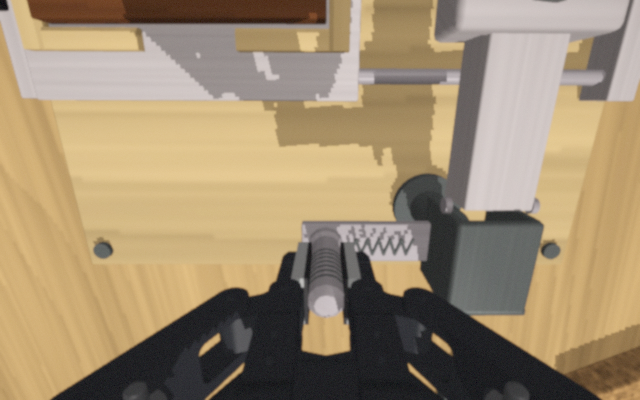

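>>> servo_tool(
  commands=[
    [0, 0, -0.15, 0, 0, 0, 0],
    [0, 0, -0.3, 0, 0, 0, 0],
    [0, 0, -0.3, 0, 0, 0, 0],
    [0, 0, -0.3, 0, 0, 0, 0],
    [0, 0, -0.3, 0, 0, 0, 0],
  ],
)

```text
clock: 15.43
tcp_pos: [0.5469, -0.0757, 0.1218]
eef_rot: [[0.084, 0.996, 0.007], [0.996, -0.084, -0.001], [-0.0, 0.007, -1.0]]
contact_force: [9.2, 0.2, -1.7]
grip_width: 0.0145
```

>>> servo_tool(
  commands=[
    [0, 0.02, 0, -0.26, 0, -0.5, 0],
    [0, 0.04, 0, -0.52, 0, -1, 0],
    [0, 0.06, 0, -0.8, 0, -1.5, 0],
    [0, 0.08, 0, -1.05, 0, -2, 0],
    [0, 0.13, 0, -1.57, 0, -3, 0],
    [0, 0.19, 0, -2.09, 0, -4, 0],
    [0, 0.26, 0, -2.61, 0, -5, 0],
    [0, 0.34, 0, -3.13, 0, -6, 0],
    [0, 0.43, 0, -3.64, 0, -7, 0],
    [0, 0.52, 0, -4.16, 0, -8, 0],
    [0, 0.52, 0, -4.16, 0, -8, 0],
    [0, 0.52, 0, -4.16, 0, -8, 0],
  ],
)

```text
clock: 16.43
tcp_pos: [0.547, -0.0705, 0.1629]
eef_rot: [[0.083, 0.997, -0.006], [0.987, -0.083, -0.14], [-0.14, 0.006, -0.99]]
contact_force: [8.7, -3.0, -6.7]
grip_width: 0.0143
```

Run:
```python
from h import *
s=snap('wrist','wrist16'); print(s['st']['tcp_pos'],s['st']['contact_force'],s['st']['grip_width'],s['st']['qpos'])
s=snap('side','side16')
cv2.imwrite('pics/c17.png',cv2.resize(s['img'][100:250,230:400],None,fx=4,fy=4,interpolation=cv2.INTER_CUBIC))
```

```text
[ 0.5469684  -0.07053     0.16287694] [ 8.74112868 -2.99882391 -6.66335583] 0.014321243488553317 [-0.2742251   0.17378178  1.75484258 -0.14754783  1.18402    -0.13714968]
```

View pics/wrist16.png

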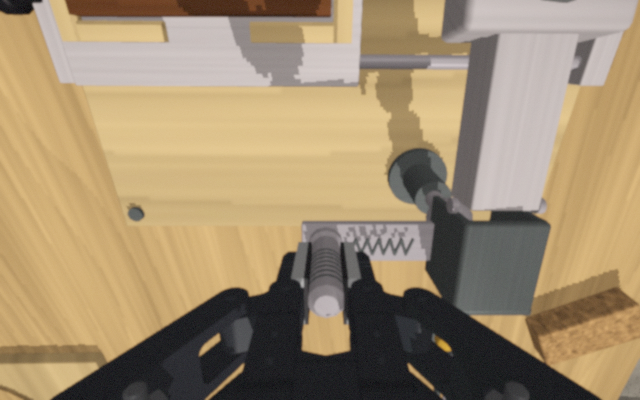

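View pics/c17.png

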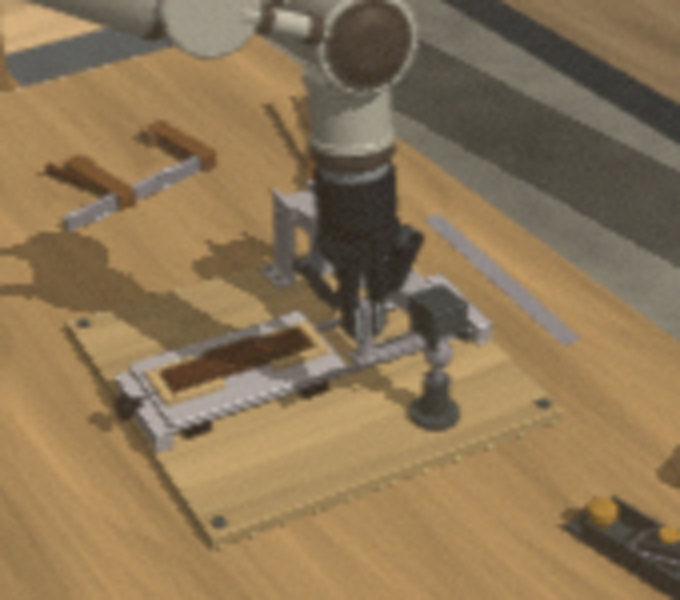

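>>> servo_tool(
  commands=[
    [0, 0.02, 0, -0.26, 0, -0.5, 0],
    [0, 0.04, 0, -0.52, 0, -1, 0],
    [0, 0.08, 0, -1.05, 0, -2, 0],
    [0, 0.13, 0, -1.57, 0, -3, 0],
    [0, 0.19, 0, -2.09, 0, -4, 0],
    [0, 0.26, 0, -2.61, 0, -5, 0],
    [0, 0.34, 0, -3.13, 0, -6, 0],
    [0, 0.43, 0, -3.64, 0, -7, 0],
    [0, 0.52, 0, -4.16, 0, -8, 0],
    [0, 0.63, 0, -4.67, 0, -9, 0],
    [0, 0.63, 0, -4.67, 0, -9, 0],
    [0, 0.63, 0, -4.67, 0, -9, 0],
    [0, 0.63, 0, -4.67, 0, -9, 0],
    [0, 0.63, 0, -4.67, 0, -9, 0],
    [0, 0.63, 0, -4.67, 0, -9, 0],
    [0, 0.63, 0, -4.67, 0, -9, 0],
  ],
)

```text
clock: 17.87
tcp_pos: [0.5478, -0.058, 0.2078]
eef_rot: [[0.08, 0.997, -0.019], [0.953, -0.082, -0.292], [-0.292, 0.005, -0.956]]
contact_force: [9.9, -3.2, -4.9]
grip_width: 0.0145
```

Run:
```python
from h import *
s=snap('wrist','wrist17'); print(s['st']['tcp_pos'],s['st']['contact_force'],s['st']['grip_width'],s['st']['qvel'])
s=snap('side','side17')
cv2.imwrite('pics/c18.png',cv2.resize(s['img'][100:250,230:400],None,fx=4,fy=4,interpolation=cv2.INTER_CUBIC))
s=snap('scene','scene17')
```

```text
[ 0.54784176 -0.05804857  0.20781108] [ 9.90217126 -3.20824921 -4.92954507] 0.014475949279290867 [-5.23280379e-04  1.25198061e-03 -7.45100057e-04  1.12679220e-03
 -4.15900943e-05 -2.10928563e-04]
```

View pics/c18.png

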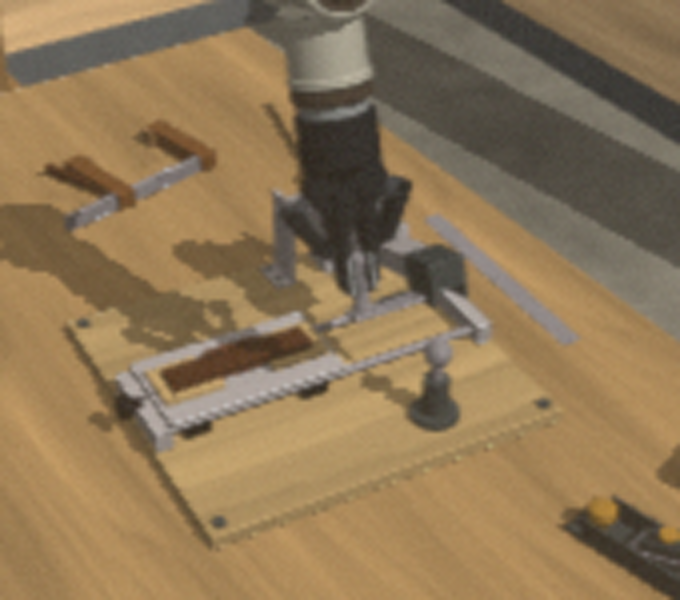

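View pics/scene17.png

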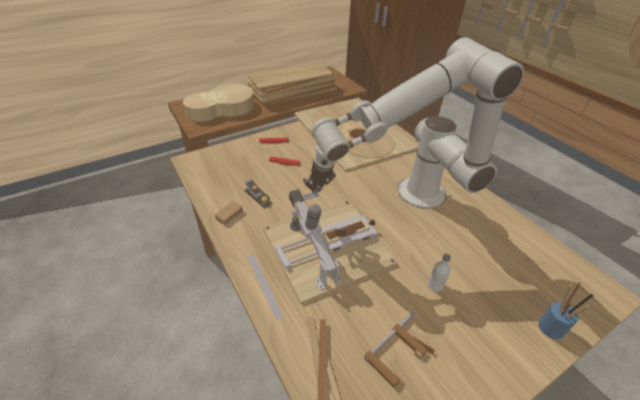

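View pics/wrist17.png

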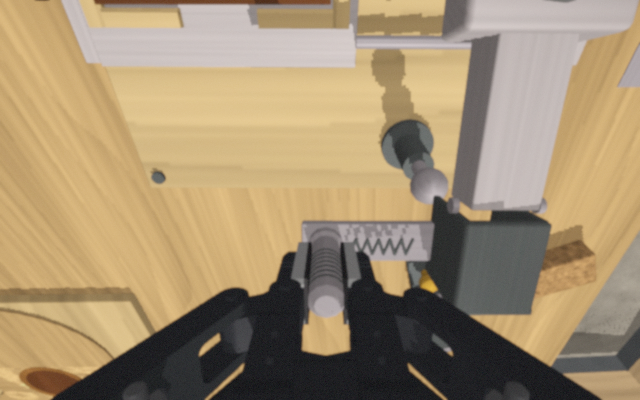

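Run:
```python
from h import *
print(arm.get_state()['contact_force']); print(arm.sign_off())
```

```text
[ 9.25700335 -3.20879754 -5.21735382]
the job is handed in; nothing more can be done
None
```

The job is handed in at about 18 s of the 72 s limit; the sign-off gives no verdict.

- **Blank:** I laid the dark rosewood blank in the nest, belly towards the arm's hinge side. It went down to floor contact and I let it go. The wrist picture after release showed it between the walls at both ends with a gap all round. The later side picture showed it still in the nest, but I did not re-measure it to the millimetre after release.
- **Latch and arm:** I drew the latch about 12–13 mm, with 9.2 N at the post. I then swung the arm up about 17° and handed in while still gripping the post. By arm geometry the coupler is about 85 mm above the ball (the tool itself rose 86 mm). The robot was still, and the post had not slipped in the grip.
- **Other items:** I touched neither the plane, the clamp, the bottle nor the red look-alikes, and in the final pictures they stand where they were.
- **Disagreements:**
  - Distances read from the wrist camera came out about 1 % short, and its nest estimate was 2–3 mm off. I corrected the blank's position against the pocket walls just before lowering it.
  - The latch force suggested slightly less draw (about 12 mm) than the tool movement (about 13 mm). Both are above the required 9 mm.

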